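# Set an eccentric guide roller and prove the gap with a gauge

## Task

On the small bar guide, turn the eccentric bolt by its bar handle until the bar lies parallel to the straight fence, which opens the gap between the roller and the fence to its running width. Then take the slimmer of the two stemmed gauge blocks, set it down on the plate at the end nearer the robot, lengthwise along the fence and in front of the gap, and slide it along the plate into the gap until its middle is at the narrowest place between roller and fence. Leave it standing there, with the bar handle still parallel to the fence.

Things in the scene. Friction and masses are not known exactly. Their poses are not given: they have to be found in the camera images.
- eccentric (a joint): Turn of the eccentric bolt, rad, about the upright axis, growing anticlockwise from above; range -1.25 to 0.6. 0 = bar handle parallel to the fence (target), gap 34 mm; gap in mm = 34 + 18 sin(angle). Starts between -1.2 and -0.75 (too tight for the gauge). Light friction, 0.12 N m; stays where it is left.
- eccentric_grip (a point): Middle of the dark steel bar handle on the bolt's axis, 73 mm above the bench; x along the bar, z up. Bar 60 mm long, 14 thick (pinch across this), 32 tall, top at 89 mm. The steel roller disc under it turns with it: radius 30 mm, centre 18 mm off the axis towards +x, top 37 mm above the bench. In the frame of point gap the axis is at x -18, y +47 mm.
- gap (a point): Middle of the set gap at its narrowest place, on top of the fixed grey plate, 12 mm above the bench. x along the fence, away from the robot (within 20 degrees); y from fence to roller; z up. Plate: x -150 to 100, y -52 to 108 mm. Fence: face at y -17, x -135 to 85, 25 mm tall. Set roller's edge: x 0, y 17. Free place before the gap: about x -90, y 0.
- slim_gauge_mid (a point): Centre of the loose slimmer gauge, 45 mm above its underside; x along its length, z up. Steel block 60 long (x), 24 thick (y), 30 tall, on it a stem 16 (x) by 20 mm (y) up to 90 mm; about 0.4 kg. Hold the stem's upper half from above, fingers closing along x, to stay clear of the bar handle. The other gauge is alike but 40 mm thick: not wanted.

How it is judged:
By the outcome, as a careful person would: the job done as asked, in the order asked, and still so for the second after the job is handed in, with the robot touching nothing.
It also fails if it takes over 54 s, if anything falls off the work surface, if the arm or the gripper's body presses on something with over 40 N, if the wrist force passes 120 N, or if a joint passes its speed limit or range.

## Robot

A 6-joint arm with a two-finger parallel gripper is mounted at the origin on the work surface. World frame = base frame: x ahead of the robot, y to its left, z up, the work surface at z = 0. Lengths are in m, angles in rad, forces in N, time in s.
With the tool pointing down it reaches from about 0.25 to 0.775 m from the base axis. Payload 4 kg.
Tool frame: the origin (TCP) lies midway between the tips of the shut fingers; the grasp point (between the pads) lies 19 mm behind it; z points along the fingers, y is the direction in which the jaws open and shut (so a half turn about z gives the same grasp; the last joint's range is limited). The gripper opens to 94 mm and grips with 3 to 60 N. Pads are 16 mm wide; open, the fingers measure 119 mm over their backs; the gripper's body (75 mm by 177 mm) begins 78 mm behind the grasp point.
Start: joints at [-1.384, 0.087, 1.371, -0, 1.684, -0.103], TCP at [0.157, -0.527, 0.206] pointing down, gripper open.
Joint ranges: [-3.1, 3.1], [-0.76, 2.03], [0.27, 2.55], [-1.08, 4.22], [0.17, 2.65], [-2.57, 2.57]. Speed limits (rad/s): [2.79, 2.79, 3.14, 3.14, 3.14, 3.14].

## Interface

Orientations are given as [roll, pitch, yaw] about the fixed x, y, z axes, in that order (R = Rz(yaw) Ry(pitch) Rx(roll)).
In Python, from bench import robot gives the robot as it stands.
- The arm moves only by the tool servo_tool, never from a script. Its argument "rows" is a list of rows, each a list of 2 entries, a list of its own where there are three numbers: the shift along the tool's x, y, z normalised to -1 to 1, where 1 is 0.08 m, then the turn about the tool's z normalised to -1 to 1, where 1 is pi/2 rad. A call has 1 to 12 rows; each row is the pose to reach, as a shift and turn from the pose commanded when the call began, along the tool's axes at that moment; what a row does not reach only later rows make up. A row lasts 1/12 s, in which the tool goes at most 41.7 mm and 7.16 degrees, less where a joint would pass 70% of its speed; a pose out of reach is approached as far as the arm can. A call with a number of a shift or a turn outside -1 to 1 is refused whole. A call with a gripper value outside its range is refused whole. "grip" is the closure, from -1 (fully open) to 1 (shut), set as the call begins (left out, the last holds). The fingers move at their own pace and stop on an object; the grip force is fixed at half the most. Time passes only in rows, so rows that repeat a pose let the fingers close. It gives the time, the measured TCP pose, the force and the opening at its end, in the units of the state.
- robot.get_obs(): the state, without advancing time (a new reading comes with each control period).
- robot.snapshot(name): name is "scene" or "top" or "wrist"; returns a dict with "pixels" (480x640x3 uint8, red, green, blue), "camera_matrix" (3x3 intrinsics, pixels), "world_from_camera" (4x4, takes a point from camera to world coordinates). Camera axes: x right, y down, z forward; pixel columns grow to the right and rows downward; lengths in m; the calibration is good to about 2 mm. A picture is of the moment at which its call begins. There is no depth.
- robot.close_job(): hands the job in, once; it reports no verdict.
The state is a dict: "time": time; "joint_positions": joint angles; "qvel": joint speeds; "joint_torque": joint torques, N m; "tool_pos": TCP position; "ee_rot": TCP orientation; "wrist_force": force on the tool from outside, world axes, zero at the start; "wrist_torque": the same for the moment, N m; "width": finger opening in m.
Only numpy, scipy, OpenCV 4.12 (cv2) and the standard library are available. Lean on these libraries where they do the work, as an engineer would, in place of code of your own. Each camera call takes 0.05 s, during which the arm holds its last target.

## Working session

There is one attempt and no reset: what is moved stays moved. The work goes in short steps, Python scripts to look and compute and a tool call to move; the robot and the scene stay as the last step left them, time stands still between calls to the robot, and variables do not carry over. Pictures are saved under pics/ and viewed, and the job is handed in when it is done.

Besides the shell and the picture viewer there is one more tool, called after "Emit:" by a JSON object that holds its "fn" and its "kwargs". servo_tool: Moves the arm, as the interface text tells. Its arguments: {"type":"object","properties":{"rows":{"type":"array"},"grip":{"type":"number"}},"required":["rows"]}

```bash
mkdir -p pics; ls; python3 - <<'E'
from bench import robot
import cv2
o=robot.get_obs(); print(o)
for n in ["scene","top","wrist"]:
    s=robot.snapshot(n); cv2.imwrite(f"pics/{n}0.png",s["pixels"][:,:,::-1]); print(n,s["camera_matrix"].tolist(),s["world_from_camera"].round(4).tolist())
E
```

```text
pics
{'time': 0.0, 'joint_positions': array([-1.38413314e+00,  8.79352292e-02,  1.37220401e+00, -1.03969668e-05,
        1.68360479e+00, -1.03111326e-01]), 'qvel': array([ 0.00066228,  0.002373  ,  0.00025728,  0.00093045,  0.00012818,
       -0.00232254]), 'joint_torque': array([ 1.06807711e-03, -3.40181923e+01, -3.02423286e+01,  7.18234736e-02,
        3.29180178e-02, -1.50395081e-04]), 'tool_pos': array([ 0.15704096, -0.52654403,  0.20434048]), 'ee_rot': array([-3.13945164e+00, -2.11159856e-04,  2.89773126e-01]), 'wrist_force': array([-0.63095755, -0.0493258 , -0.27905331]), 'wrist_torque': array([ 0.0028338 ,  0.06663506, -0.01112023]), 'width': 0.0943076304219578}
scene [[621.1721019725447, 0.0, 308.61087159321426], [0.0, 621.1721019725447, 247.4326940049503], [0.0, 0.0, 1.0]] [[0.0738, 0.603, -0.7943, 1.1847], [0.997, -0.064, 0.044, -0.0227], [-0.0244, -0.7952, -0.6059, 0.5491], [0.0, 0.0, 0.0, 1.0]]
top [[527.3983056983918, 0.0, 329.84174559735635], [0.0, 527.3983056983918, 237.65655675658988], [0.0, 0.0, 1.0]] [[-0.2125, -0.9525, 0.2181, 0.4102], [-0.9771, 0.2084, -0.0419, 0.0285], [-0.0055, -0.2221, -0.975, 0.745], [0.0, 0.0, 0.0, 1.0]]
wrist [[339.60536073304996, 0.0, 322.23326830280564], [0.0, 339.60536073304996, 244.45818690046573], [0.0, 0.0, 1.0]] [[0.2858, -0.9285, -0.2372, 0.2252], [-0.9583, -0.2773, -0.069, -0.5072], [-0.0017, 0.2471, -0.969, 0.3842], [0.0, 0.0, 0.0, 1.0]]
```

View pics/top0.png

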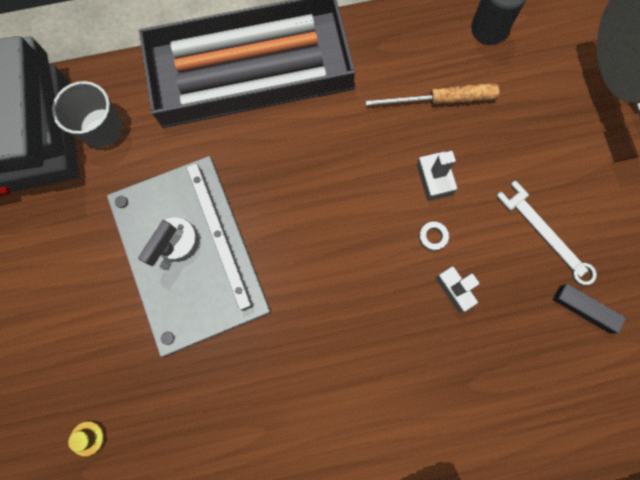

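View pics/scene0.png

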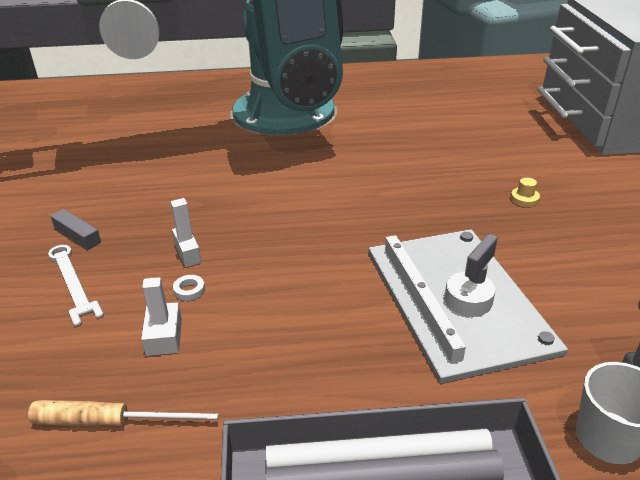

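View pics/wrist0.png

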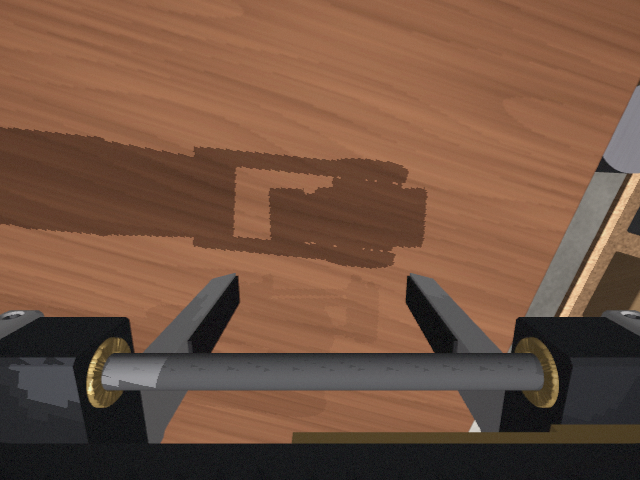

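The top view shows the plate around (188,255) with the fence from (195,165) to (245,307), the bar at (157,243), the slim gauge at (458,289) and the thick one at (438,175). I'll zoom in next.

```bash
cat > h.py <<'E'
import numpy as np, cv2
from bench import robot
def ray(s,uv):
    K=s["camera_matrix"];T=s["world_from_camera"]
    d=T[:3,:3]@np.linalg.solve(K,[uv[0],uv[1],1.]); return T[:3,3],d
def onz(s,uv,z):
    o,d=ray(s,uv); return o+d*(z-o[2])/d[2]
def tri(s1,u1,s2,u2):
    o1,d1=ray(s1,u1);o2,d2=ray(s2,u2)
    d1=d1/np.linalg.norm(d1);d2=d2/np.linalg.norm(d2)
    t=np.linalg.lstsq(np.c_[d1,-d2],o2-o1,rcond=None)[0]
    a=o1+t[0]*d1;b=o2+t[1]*d2
    return (a+b)/2,np.linalg.norm(a-b)
def proj(s,P):
    T=np.linalg.inv(s["world_from_camera"]);p=s["camera_matrix"]@(T[:3,:3]@np.array(P)+T[:3,3]);return p[:2]/p[2]
def crop(s,x0,y0,x1,y1,f,name):
    c=s["pixels"][y0:y1,x0:x1,::-1]; cv2.imwrite("pics/"+name,cv2.resize(c,None,fx=f,fy=f,interpolation=cv2.INTER_CUBIC))
E
python3 - <<'E'
from h import *
t=robot.snapshot("top");s=robot.snapshot("scene")
crop(t,100,150,280,360,2.8,"tplate.png");crop(t,410,140,490,320,3.3,"tg.png")
crop(s,360,220,570,380,3.5,"splate.png");crop(s,130,190,220,360,3.4,"sg.png")
E
```

```text
(no output)
```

View pics/tplate.png

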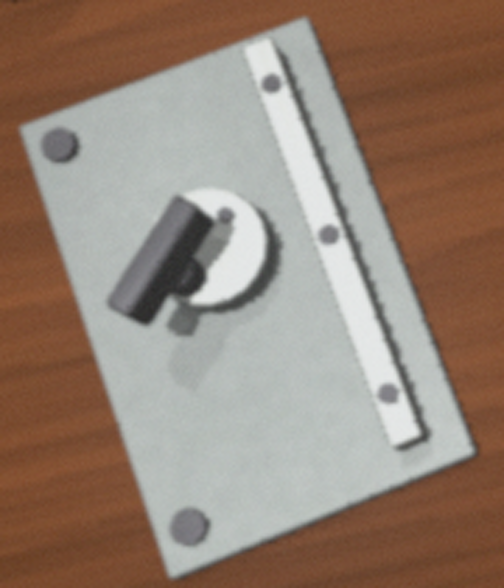

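View pics/tg.png

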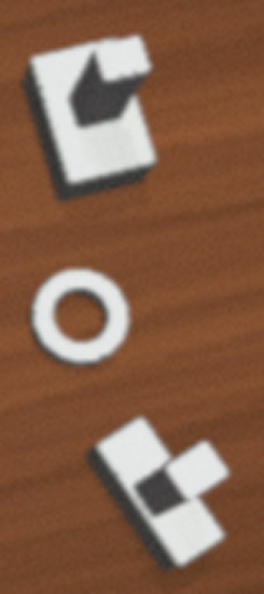

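View pics/splate.png

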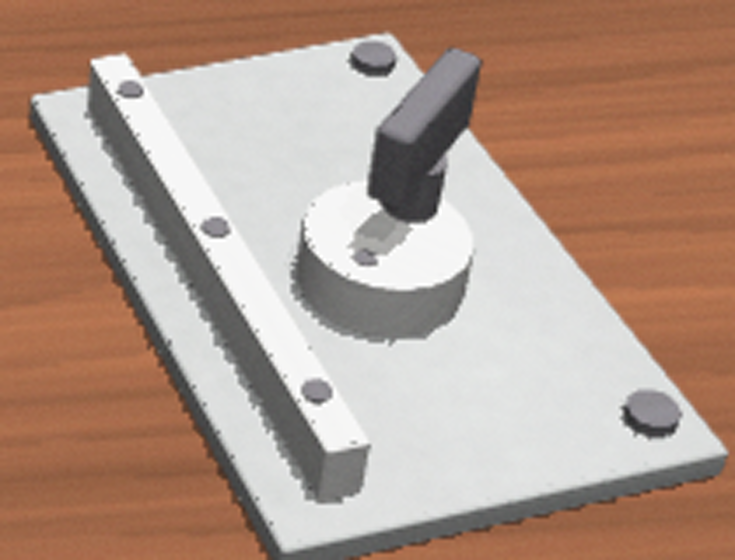

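View pics/sg.png

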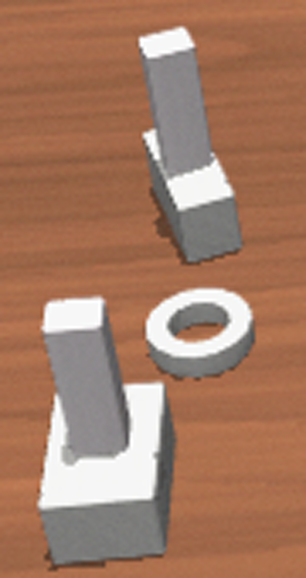

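```bash
python3 - <<'E'
from h import *
for nm in ["top","scene"]:
    s=robot.snapshot(nm);im=s["pixels"]
    hsv=cv2.cvtColor(im,cv2.COLOR_RGB2HSV)
    grey=((hsv[:,:,1]<60)).astype(np.uint8)
    white=((im.min(2)>212)).astype(np.uint8)
    n,l,st,c=cv2.connectedComponentsWithStats(white,connectivity=4)
    for i in range(1,n):
        if st[i,4]<40: continue
        cs,_=cv2.findContours((l==i).astype(np.uint8),cv2.RETR_EXTERNAL,cv2.CHAIN_APPROX_NONE)
        cc=max(cs,key=len)[:,0,:].astype(float)
        for z in (.03,.037,.09):
            w=np.array([onz(s,p,z)[:2] for p in cc],dtype=np.float32)
            r=cv2.minAreaRect(w*1000)
            print(nm,st[i],"z",z,"ctr",np.round(r[0],1),"size",np.round(r[1],1),"ang",round(r[2],1))
    # plate
    n,l,st,c=cv2.connectedComponentsWithStats(grey)
    for i in range(1,n):
        if 8000<st[i,4]<60000:
            cs,_=cv2.findContours((l==i).astype(np.uint8),cv2.RETR_EXTERNAL,cv2.CHAIN_APPROX_NONE)
            q=cv2.approxPolyDP(max(cs,key=len),8,True)[:,0]
            print("plate",nm,st[i],[(p.tolist(),onz(s,p,.012)[:2].round(4).tolist()) for p in q][:8])
E
```

```text
top [172  17 140  33 772] z 0.03 ctr [912.3  60.6] size [ 10.1 216.3] ang 0.0
top [172  17 140  33 772] z 0.037 ctr [907.4  60.2] size [ 10.  214.2] ang 0.0
top [172  17 140  33 772] z 0.09 ctr [870.2  57.9] size [  9.2 198.1] ang 0.0
top [181  70 144  33 752] z 0.03 ctr [821.8  60.2] size [  8.7 216.8] ang 0.0
top [181  70 144  33 752] z 0.037 ctr [817.7  59.9] size [  8.6 214.6] ang 0.0
top [181  70 144  33 752] z 0.09 ctr [787.2  57.5] size [  8.  198.6] ang 0.0
top [ 84 119  18  12  83] z 0.03 ctr [810.6 301.3] size [ 8.1 29. ] ang 25.4
top [ 84 119  18  12  83] z 0.037 ctr [806.7 298.6] size [ 8.  28.7] ang 25.4
top [ 84 119  18  12  83] z 0.09 ctr [777.  278.4] size [ 7.4 26.6] ang 25.4
top [421 152  35  42 677] z 0.03 ctr [ 630.5 -178.1] size [55.8 46.2] ang 1.8
top [421 152  35  42 677] z 0.037 ctr [ 628.4 -176.1] size [55.3 45.7] ang 1.8
top [421 152  35  42 677] z 0.09 ctr [ 612.  -160.8] size [51.2 42.3] ang 1.8
top [188 165  12  14 101] z 0.03 ctr [707.7 168. ] size [18.3 12.3] ang 10.3
top [188 165  12  14 101] z 0.037 ctr [704.8 166.6] size [18.1 12.1] ang 10.3
top [188
[... 6417 characters left out ...]
 0], [-0.7676, -0.0809])]
plate scene [  336     0   304   155 24987] [([336, 0], [-0.7241, 0.1872]), ([342, 62], [-0.2248, 0.1467]), ([549, 52], [-0.221, 0.6392]), ([537, 89], [-0.016, 0.5337]), ([602, 154], [0.2673, 0.5432]), ([639, 151], [0.2644, 0.6107]), ([639, 0], [-0.585, 1.0436])]
plate scene [  369   229   199   155 17905] [([369, 247], [0.4885, 0.1018]), ([440, 383], [0.7416, 0.1422]), ([566, 353], [0.7118, 0.2963]), ([494, 258], [0.5315, 0.269]), ([496, 236], [0.4819, 0.2876]), ([394, 235], [0.4638, 0.1423])]
plate scene [  221   398   339    82 22911] [([559, 477], [0.8647, 0.2266]), ([524, 398], [0.7703, 0.2263]), ([223, 425], [0.7755, -0.0951]), ([221, 479], [0.8381, -0.0948])]
```

```bash
python3 - <<'E'
from h import *
yaw=np.radians(10.15);u=np.array([np.cos(yaw),np.sin(yaw)]);v=np.array([-u[1],u[0]])
t=robot.snapshot("top");im=t["pixels"]
m=(im.min(2)>205).astype(np.uint8); m[:160]=0;m[315:]=0;m[:,:187]=0;m[:,255:]=0
# exclude roller: drop comps left of fence
m=cv2.morphologyEx(m,cv2.MORPH_CLOSE,np.ones((3,3)))
n,l,st,c=cv2.connectedComponentsWithStats(m,connectivity=4)
P=[]
for i in range(1,n):
    if st[i,4]>60:
        ys,xs=np.where(l==i); w=np.array([onz(t,(x,y),.037)[:2] for x,y in zip(xs,ys)])
        print(st[i],"x",(w@u).min(),(w@u).max(),"y",(w@v).min(),(w@v).max(), np.percentile(w@v,[2,98])); 
        if (w@v).max()<.06: P.append(w)
P=np.vstack(P);C=P.mean(0);e=np.linalg.eigh(np.cov((P-C).T))[1][:,1];print("fence angle",np.degrees(np.arctan(e[1]/e[0])))
x=P@u;y=P@v
gx=(x.min()+x.max())/2+.025; gy=np.percentile(y,97)+.0005+.017
print("gap by fence",gx*u+gy*v)
A=np.array([[.7335,.1453],[.7058,.3003],[.4621,.2561],[.4892,.1015]])
B=np.array([[.7416,.1422],[.7118,.2963],[.4638,.1423*0+.2561],[.4885,.1018]])
print("plate x,y",(A@u).round(4),(A@v).round(4)); g=A.mean(0)+.025*u-.028*v; print("gap by plate(top)",g)
print("scene",(B@u).round(4),(B@v).round(4))
s=robot.snapshot("scene")
for nm,S,box in (("top",t,(130,210,190,275)),("scene",s,(455,225,515,285))):
    x0,y0,x1,y1=box;k=S["pixels"][y0:y1,x0:x1].astype(int); d=((k.max(2)<112)).astype(np.uint8)
    n,l,st,c=cv2.connectedComponentsWithStats(d);i=1+np.argmax(st[1:,4]);print(nm,st[i])
    cv2.imwrite(f"pics/bar_{nm}.png",cv2.resize(np.hstack([k[:,:,::-1].astype(np.uint8),cv2.cvtColor((l==i).astype(np.uint8)*255,cv2.COLOR_GRAY2BGR)]),None,fx=6,fy=6,interpolation=cv2.INTER_NEAREST))
E
```

```text
[188 164  12  16 112] x 0.712651259924793 0.7327179732131978 y 0.03358852169444003 0.04640467813405779 [0.03391671 0.04619032]
[194 181  27  53 486] x 0.6275247807227051 0.705940038374956 y 0.033218892101783505 0.04647883433329502 [0.03363871 0.04623177]
[187 222   7  30 153] x 0.6169461348201741 0.6558452942416004 y 0.06942200744865605 0.0859410416257532 [0.06989352 0.08455867]
[213 235  29  55 540] x 0.5431706605766984 0.6231999566598343 y 0.033050501248757164 0.04649895957014386 [0.03331565 0.04625425]
[235 290  14  19 147] x 0.5158533750441798 0.5372610851839161 y 0.03311182286863053 0.04646760555423102 [0.03343535 0.04629893]
fence angle 10.208296775477693
gap by fence [0.62791425 0.17703665]
plate x,y [0.7476 0.7477 0.5    0.4994] [0.0138 0.1712 0.1707 0.0137]
gap by plate(top) [0.62719307 0.17764385]
scene [0.7551 0.7529 0.5017 0.4988] [0.0093 0.1662 0.1704 0.0141]
top [ 14  14  46  45 693]
scene [ 10  14  32  45 608]
```

View pics/bar_top.png

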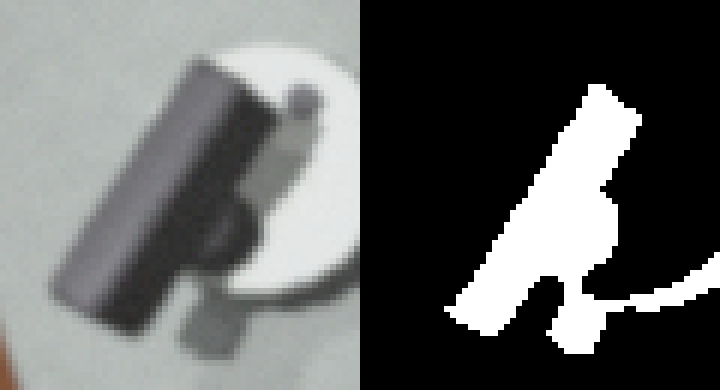

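View pics/bar_scene.png

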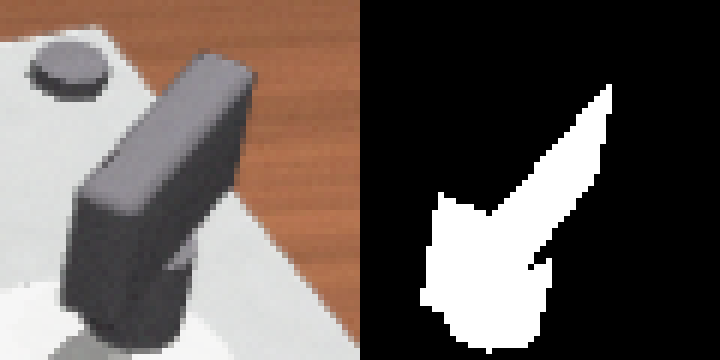

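```bash
python3 - <<'E'
from h import *
s=robot.snapshot("scene");t=robot.snapshot("top")
q=np.array([onz(s,(455+a/6,225+b/6),.088)[:2] for a,b in [(207,53),(257,75),(133,214),(78,190)]]);print("scene",q.round(4),q.mean(0))
f=lambda d:np.degrees(np.arctan2(d[1],d[0]))
print(f(q[2]-q[1]),f(q[3]-q[0]))
e=[onz(t,(130+a/6,210+b/6),z)[:2] for a,b,z in [(193,57,.088),(48,290,.088)]];print("top edge",e,f(e[0]-e[1]))
ax=[.6015,.2204];print(proj(t,[*ax,.089]),proj(s,[*ax,.089]))
# roller circle
im=t["pixels"];m=(im.min(2)>205).astype(np.uint8);m[:210]=0;m[270:]=0;m[:,:160]=0;m[:,200:]=0
p=cv2.findNonZero(m)[:,0]; w=np.array([onz(t,x,.037)[:2] for x in p],np.float32);c=cv2.minEnclosingCircle(w);print("roller",c, f(np.array(c[0])-ax))
E
```

```text
scene [[0.576  0.2372]
 [0.5846 0.245 ]
 [0.6268 0.2067]
 [0.6182 0.1981]] [0.60142731 0.22173469]
-42.25660259968411 -42.80333495245961
top edge [array([0.6269221 , 0.20642009]), array([0.58294971, 0.24373842])] -40.32047614978472
[153.92462879 240.38425277] [482.40643173 246.33973489]
roller ((0.6157020330429077, 0.2087317705154419), 0.02872803620994091) -39.406137578723644
```

Estimates so far:
- **Gap:** (0.6275, 0.1773), yaw 10.2°. Fence and plate agree to within 1 mm.
- **Bolt axis:** about (0.6015, 0.221).
- **Bar:** heading about −41.5°, so the eccentric is at about −0.90.
- **Slim gauge stem:** (0.4634, −0.158), yaw 20°. The two views agree to about 1 mm.

Next I move over to the bar.

Emit:
{"fn": "servo_tool", "kwargs": {"rows": [[[0.4,-0.37,0],0],[[0.9,-0.83,0],0],[[1,-0.92,0],0]], "grip": -1}}

```text
time: 0.8
tool_pos: [0.2139, -0.4313, 0.2054]
ee_rot: [-3.141, -0.001, 0.29]
wrist_force: [-0.5, -0.0, 0.8]
width: 0.0941
```

Emit:
{"fn": "servo_tool", "kwargs": {"rows": [[[0.38,-0.35,0],0],[[0.76,-0.7,0],0],[[1,-0.92,0],0]]}}

```text
time: 1.05
tool_pos: [0.2696, -0.3375, 0.2058]
ee_rot: [-3.142, -0.001, 0.291]
wrist_force: [0.2, 0.1, 0.5]
width: 0.0939
```

Emit:
{"fn": "servo_tool", "kwargs": {"rows": [[[0.38,-0.35,0],0],[[0.76,-0.7,0],0],[[1,-0.92,0],0]]}}

```text
time: 1.3
tool_pos: [0.3251, -0.2441, 0.2059]
ee_rot: [3.141, -0.002, 0.292]
wrist_force: [0.2, -0.8, -0.3]
width: 0.094
```

Emit:
{"fn": "servo_tool", "kwargs": {"rows": [[[0.38,-0.35,0],0],[[0.76,-0.7,0],0],[[1,-0.92,0],0]]}}

```text
time: 1.55
tool_pos: [0.3808, -0.1506, 0.2059]
ee_rot: [-3.142, -0.002, 0.292]
wrist_force: [-0.2, 0.3, -0.2]
width: 0.0941
```

Emit:
{"fn": "servo_tool", "kwargs": {"rows": [[[0.38,-0.35,0],0],[[0.76,-0.7,0],0],[[1,-0.92,0],0]]}}

```text
time: 1.8
tool_pos: [0.4365, -0.057, 0.2058]
ee_rot: [-3.141, -0.002, 0.292]
wrist_force: [-0.3, -0.4, 0.5]
width: 0.0942
```

Emit:
{"fn": "servo_tool", "kwargs": {"rows": [[[0.38,-0.35,0],0],[[0.76,-0.7,0],0],[[1,-0.92,0],0]]}}

```text
time: 2.05
tool_pos: [0.4921, 0.0365, 0.2055]
ee_rot: [-3.141, -0.001, 0.292]
wrist_force: [-0.3, -0.1, 0.1]
width: 0.094
```

Emit:
{"fn": "servo_tool", "kwargs": {"rows": [[[0.38,-0.35,0],0],[[0.76,-0.7,0],0],[[1,-0.92,0],0]]}}

```text
time: 2.3
tool_pos: [0.5477, 0.13, 0.2051]
ee_rot: [-3.141, -0.001, 0.292]
wrist_force: [-0.6, -0.4, 0.4]
width: 0.0942
```

Emit:
{"fn": "servo_tool", "kwargs": {"rows": [[[0,0,0],-0.07],[[0,0,0],-0.14],[[0,0,0],-0.21],[[0,0,0],-0.28],[[0,0,0],-0.35],[[0,0,0],-0.42],[[0,0,0],-0.49],[[0,0,0],-0.56],[[0,0,0],-0.63],[[0,0,0],-0.67],[[0,0,0],-0.67]]}}

```text
time: 3.22
tool_pos: [0.5466, 0.1267, 0.2054]
ee_rot: [-3.142, 0.0, 1.343]
wrist_force: [-0.2, -1.0, 0.8]
width: 0.0944
```

Emit:
{"fn": "servo_tool", "kwargs": {"rows": [[[0,0,0],-0.07],[[0,0,0],-0.14],[[0,0,0],-0.21],[[0,0,0],-0.28],[[0,0,0],-0.35],[[0,0,0],-0.42],[[0,0,0],-0.49],[[0,0,0],-0.56],[[0,0,0],-0.63],[[0,0,0],-0.68],[[0,0,0],-0.68]]}}

```text
time: 4.13
tool_pos: [0.5466, 0.1266, 0.2055]
ee_rot: [-3.142, 0.0, 2.41]
wrist_force: [-0.0, -0.3, 0.8]
width: 0.0941
```

Emit:
{"fn": "servo_tool", "kwargs": {"rows": [[[0.1,0.45,0],0],[[0.2,0.9,0],0],[[0.28,1,0],0]]}}

```text
time: 4.38
tool_pos: [0.5848, 0.2043, 0.2041]
ee_rot: [3.141, -0.001, 2.409]
wrist_force: [-0.4, -0.0, -1.1]
width: 0.0941
```

Emit:
{"fn": "servo_tool", "kwargs": {"rows": [[[0,0.3,0],0],[[0,0.336,0],0],[[0,0.336,0],0],[[0,0.336,0],0]]}}

```text
time: 4.72
tool_pos: [0.6009, 0.2206, 0.2054]
ee_rot: [-3.14, 0.0, 2.409]
wrist_force: [-0.1, -0.0, 0.5]
width: 0.094
```

```bash
python3 - <<'E'
from h import *
o=robot.get_obs();print(o["tool_pos"],o["ee_rot"],o["time"])
w=robot.snapshot("wrist");cv2.imwrite("pics/w1.png",w["pixels"][:,:,::-1])
print(proj(w,[.6015,.221,.089]))
E
```

```text
[0.60092468 0.22058218 0.20535005] [-3.14049609e+00  9.22212028e-05  2.40902283e+00] 4.7167
[324.18496821 240.13837622]
```

View pics/w1.png

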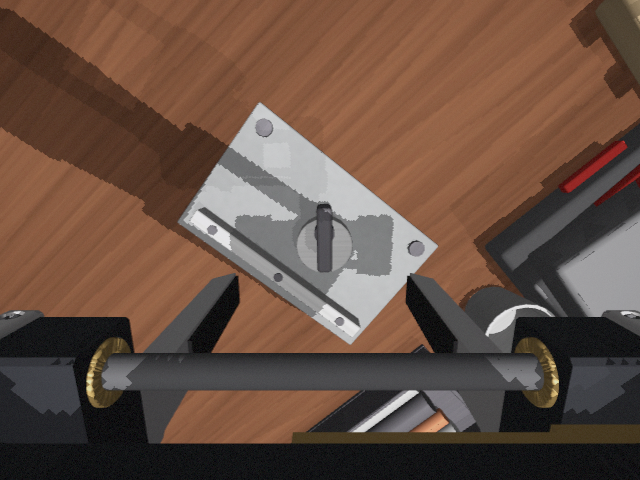

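The wrist view shows the bar at (324,238), upright in the image and centred on the predicted axis at (324,240). I'll descend.

Emit:
{"fn": "servo_tool", "kwargs": {"rows": [[[0,0,0.3],0],[[0,0,0.6],0],[[0,0,0.9],0],[[0,0,1],0]]}}

```text
time: 5.1
tool_pos: [0.5988, 0.2194, 0.1216]
ee_rot: [-3.136, -0.003, 2.408]
wrist_force: [0.7, -0.0, -0.3]
width: 0.0938
```

Emit:
{"fn": "servo_tool", "kwargs": {"rows": [[[0,0,0.25],0],[[0,0,0.5],0],[[0,0,0.7],0],[[0,0,0.87],0],[[0,0,0.87],0]]}}

```text
time: 5.52
tool_pos: [0.5992, 0.2198, 0.0532]
ee_rot: [-3.137, -0.003, 2.409]
wrist_force: [0.3, 0.4, -0.1]
width: 0.0943
```

Emit:
{"fn": "servo_tool", "kwargs": {"rows": [[[0,0,0],0],[[0,0,0],0],[[0,0,0],0],[[0,0,0],0],[[0,0,0],0],[[0,0,0],0],[[0,0,0],0]], "grip": 0.55}}

```text
time: 6.1
tool_pos: [0.6014, 0.2212, 0.0562]
ee_rot: [3.141, 0.0, 2.41]
wrist_force: [-0.2, 0.4, -0.4]
width: 0.0508
```

Emit:
{"fn": "servo_tool", "kwargs": {"rows": [[[0,0,0],0],[[0,0,0],0],[[0,0,0],0],[[0,0,0],0],[[0,0,0],0],[[0,0,0],0],[[0,0,0],0]]}}

```text
time: 6.68
tool_pos: [0.6014, 0.2213, 0.0558]
ee_rot: [3.141, 0.0, 2.41]
wrist_force: [0.0, 0.6, 0.4]
width: 0.0209
```

Emit:
{"fn": "servo_tool", "kwargs": {"rows": [[[0,0,0],0],[[0,0,0],0],[[0,0,0],0],[[0,0,0],0],[[0,0,0],0]], "grip": 0.8}}

```text
time: 7.1
tool_pos: [0.6018, 0.2217, 0.0559]
ee_rot: [3.14, 0.0, 2.411]
wrist_force: [3.7, 3.1, -2.8]
width: 0.0181
```

Emit:
{"fn": "servo_tool", "kwargs": {"rows": [[[0,0,0],0],[[0,0,0],0],[[0,0,0],0],[[0,0,0],0]]}}

```text
time: 7.43
tool_pos: [0.6018, 0.2217, 0.0558]
ee_rot: [3.14, 0.0, 2.411]
wrist_force: [3.5, 3.6, -2.6]
width: 0.0182
```

The jaw stopped at 18.2 mm, wider than the 14 mm bar, so the fingertips are probably on the round hub under it. I'll open slightly, rise 8 mm and close again.

Emit:
{"fn": "servo_tool", "kwargs": {"rows": [[[0,0,0],0],[[0,0,0],0],[[0,0,-0.05],0],[[0,0,-0.1],0],[[0,0,-0.1],0]], "grip": 0.45}}

```text
time: 7.85
tool_pos: [0.6017, 0.2209, 0.0653]
ee_rot: [3.141, 0.001, 2.41]
wrist_force: [0.5, -0.1, -0.2]
width: 0.0257
```

Emit:
{"fn": "servo_tool", "kwargs": {"rows": [[[0,0,0],0],[[0,0,0],0],[[0,0,0],0],[[0,0,0],0],[[0,0,0],0],[[0,0,0],0],[[0,0,0],0]], "grip": 0.8}}

```text
time: 8.43
tool_pos: [0.6019, 0.2217, 0.0641]
ee_rot: [3.14, 0.001, 2.411]
wrist_force: [3.6, 2.6, 0.0]
width: 0.0139
```

The jaw now reads 13.9 mm, so the bar is held. I'll turn it 52° anticlockwise.

Emit:
{"fn": "servo_tool", "kwargs": {"rows": [[[0,0,0],-0.05],[[0,0,0],-0.1],[[0,0,0],-0.15],[[0,0,0],-0.2],[[0,0,0],-0.25],[[0,0,0],-0.3]]}}

```text
time: 8.93
tool_pos: [0.6017, 0.2214, 0.0641]
ee_rot: [3.141, 0.001, 2.885]
wrist_force: [2.9, 2.5, 0.0]
width: 0.0137
```

Emit:
{"fn": "servo_tool", "kwargs": {"rows": [[[0,0,0],-0.05],[[0,0,0],-0.1],[[0,0,0],-0.15],[[0,0,0],-0.2],[[0,0,0],-0.25],[[0,0,0],-0.28],[[0,0,0],-0.28],[[0,0,0],-0.28]]}}

```text
time: 9.6
tool_pos: [0.6017, 0.2211, 0.0641]
ee_rot: [-3.141, 0.001, -2.963]
wrist_force: [3.1, 1.6, 0.3]
width: 0.0138
```

```bash
python3 - <<'E'
from h import *
o=robot.get_obs();print(o["tool_pos"],o["ee_rot"],np.degrees(o["ee_rot"][2])+180,o["wrist_force"],o["wrist_torque"],o["width"])
w=robot.snapshot("wrist");cv2.imwrite("pics/w2.png",w["pixels"][:,:,::-1])
E
```

```text
[0.60171945 0.22111386 0.06410409] [-3.14136550e+00  1.00993701e-03 -2.96287981e+00] 10.239491763224834 [3.14147698 1.59618173 0.25340519] [ 0.34403245 -0.66514612  0.16416129] 0.013819181648856906
```

View pics/w2.png

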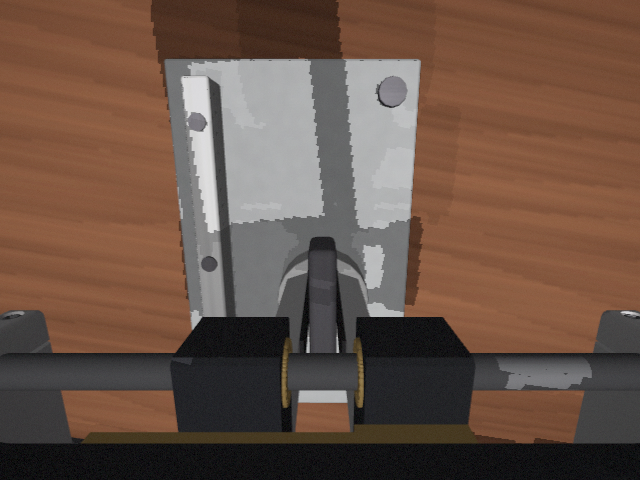

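Emit:
{"fn": "servo_tool", "kwargs": {"rows": [[[0,0,0],0],[[0,0,0],0],[[0,0,0],0],[[0,0,0],0],[[0,0,-0.3],0],[[0,0,-0.6],0],[[0,0,-1],0]], "grip": -0.2}}

```text
time: 10.23
tool_pos: [0.5993, 0.2205, 0.1417]
ee_rot: [-3.141, -0.007, -2.962]
wrist_force: [0.7, -0.0, -0.0]
width: 0.0554
```

Emit:
{"fn": "servo_tool", "kwargs": {"rows": [[[0,0,-0.4],0],[[0.4,0.2,-0.7],0],[[0.8,0.6,-0.7],0],[[1,1,-0.7],0],[[1,1,-0.7],0]]}}

```text
time: 10.65
tool_pos: [0.504, 0.29, 0.2014]
ee_rot: [3.138, -0.0, -2.956]
wrist_force: [0.7, -0.3, -1.2]
width: 0.0561
```

```bash
python3 - <<'E'
from h import *
o=robot.get_obs();print(o["tool_pos"],o["ee_rot"])
t=robot.snapshot("top");crop(t,100,150,280,360,2.8,"t3.png");cv2.imwrite("pics/t3f.png",t["pixels"][:,:,::-1])
s=robot.snapshot("scene");crop(s,360,220,570,380,3.5,"s3.png")
E
```

```text
[0.5039543  0.29004487 0.20141555] [ 3.13788521e+00 -1.78319815e-04 -2.95565393e+00]
```

View pics/t3f.png

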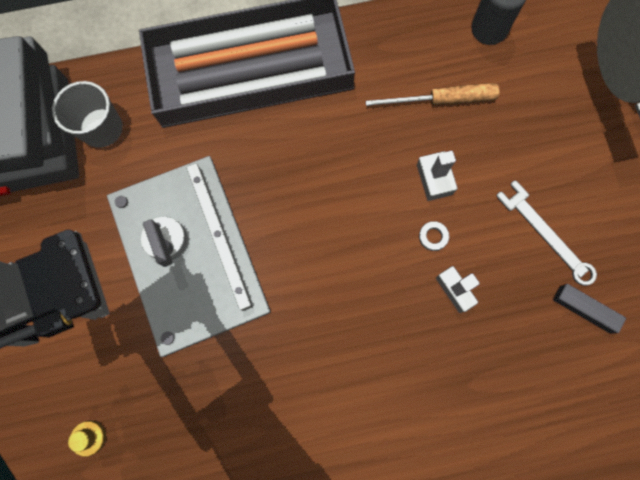

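View pics/s3.png

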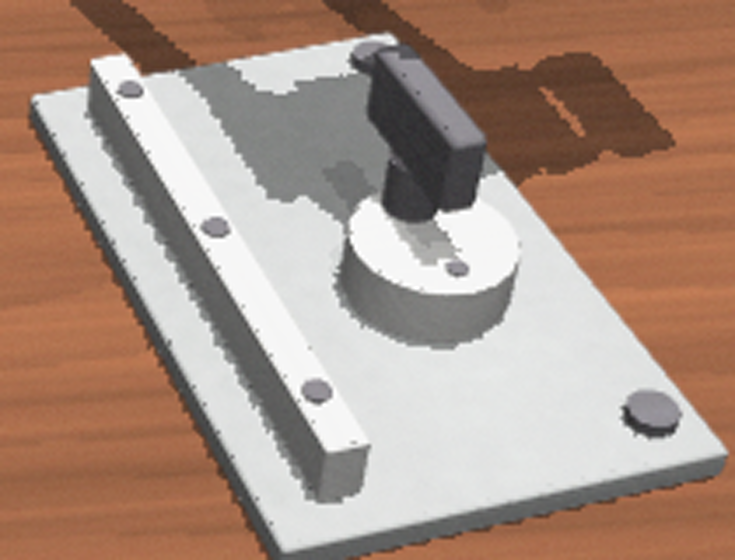

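The bar now looks parallel to the fence. I'll measure the angle.

```bash
python3 - <<'E'
from h import *
s=robot.snapshot("scene")
P=lambda a,b,z:onz(s,(360+a/3.5,220+b/3.5),z)[:2]
f=lambda d:np.degrees(np.arctan2(d[1],d[0]))
print("bar",f(P(447,150,.088)-P(378,55,.088)),f(P(483,142,.088)-P(412,50,.088)))
print("fence",f(P(325,452,.037)-P(90,65,.037)),f(P(370,442,.037)-P(128,57,.037)))
t=robot.snapshot("top");im=t["pixels"];m=(im.min(2)>205).astype(np.uint8);m[:210]=0;m[265:]=0;m[:,:135]=0;m[:,189:]=0
n,l,st,c=cv2.connectedComponentsWithStats(m);print(st)
p=cv2.findNonZero(m)[:,0]; w=np.array([onz(t,x,.037)[:2] for x in p],np.float32);c=cv2.minEnclosingCircle(w);print("roller",c)
u=np.array([.9842,.1771]);v=np.array([-.1771,.9842]);d=np.array(c[0])-[.6275,.1773];print("in gap frame",d@u,d@v)
E
```

```text
bar 8.244970443682732 8.92618943298707
fence 10.28507879618722 10.113518030675865
[[     0      0    640    480 306646]
 [   154    217     29     33    412]
 [   141    230     12     25    142]]
roller ((0.6202148795127869, 0.22510145604610443), 0.029452340677380562)
in gap frame 0.001295622282249978 0.0483363878788614
```

Emit:
{"fn": "servo_tool", "kwargs": {"rows": [[[0.13,-0.45,0],0],[[0.255,-0.9,0],0]], "grip": -0.2}}

```text
time: 11.02
tool_pos: [0.5014, 0.2102, 0.1986]
ee_rot: [-3.141, -0.002, -2.96]
wrist_force: [0.7, -0.6, -0.0]
width: 0.0564
```

Emit:
{"fn": "servo_tool", "kwargs": {"rows": [[[0.13,-0.45,0],0],[[0.255,-0.9,0],0]]}}

```text
time: 11.18
tool_pos: [0.494, 0.1339, 0.1991]
ee_rot: [-3.141, -0.001, -2.963]
wrist_force: [0.9, 0.8, -0.0]
width: 0.0564
```

Emit:
{"fn": "servo_tool", "kwargs": {"rows": [[[0.13,-0.45,0],0],[[0.255,-0.9,0],0]]}}

```text
time: 11.35
tool_pos: [0.4865, 0.059, 0.1994]
ee_rot: [-3.141, -0.001, -2.964]
wrist_force: [1.4, -0.1, 0.5]
width: 0.0566
```

Emit:
{"fn": "servo_tool", "kwargs": {"rows": [[[0.13,-0.45,0],0],[[0.255,-0.9,0],0]]}}

```text
time: 11.52
tool_pos: [0.4791, -0.0156, 0.1995]
ee_rot: [-3.141, -0.001, -2.964]
wrist_force: [1.6, -0.0, -0.3]
width: 0.0566
```

Emit:
{"fn": "servo_tool", "kwargs": {"rows": [[[0.13,-0.45,0],0],[[0.255,-0.9,0],0]]}}

```text
time: 11.68
tool_pos: [0.4717, -0.0901, 0.1995]
ee_rot: [-3.141, -0.001, -2.964]
wrist_force: [0.1, 0.9, -0.2]
width: 0.0562
```

Emit:
{"fn": "servo_tool", "kwargs": {"rows": [[[0.13,-0.45,0],0.075],[[0.255,-0.9,0],0.15],[[0.255,-0.9,0],0.225],[[0.255,-0.9,0],0.3],[[0.255,-0.9,0],0.375],[[0.255,-0.9,0],0.45],[[0.255,-0.9,0],0.525],[[0.255,-0.9,0],0.6],[[0.255,-0.9,0],0.675],[[0.255,-0.9,0],0.75],[[0.255,-0.9,0],0.825],[[0.255,-0.9,0],0.895]]}}

```text
time: 12.68
tool_pos: [0.4647, -0.1629, 0.1993]
ee_rot: [-3.14, -0.001, 1.907]
wrist_force: [-0.3, 0.3, 0.5]
width: 0.0562
```

Emit:
{"fn": "servo_tool", "kwargs": {"rows": [[[0,0,0],0],[[0,0,0],0]]}}

```text
time: 12.85
tool_pos: [0.4648, -0.1625, 0.1994]
ee_rot: [-3.141, -0.0, 1.916]
wrist_force: [0.2, -0.2, 0.4]
width: 0.0566
```

```bash
python3 - <<'E'
from h import *
o=robot.get_obs();print(o["tool_pos"],np.degrees(o["ee_rot"]),o["time"])
w=robot.snapshot("wrist");cv2.imwrite("pics/w4.png",w["pixels"][:,:,::-1])
print(proj(w,[.4634,-.158,.09]))
E
```

```text
[ 0.46482755 -0.16248233  0.19940069] [-1.79943087e+02 -2.56765394e-02  1.09801675e+02] 12.85
[323.37502149 236.16794664]
```

View pics/w4.png

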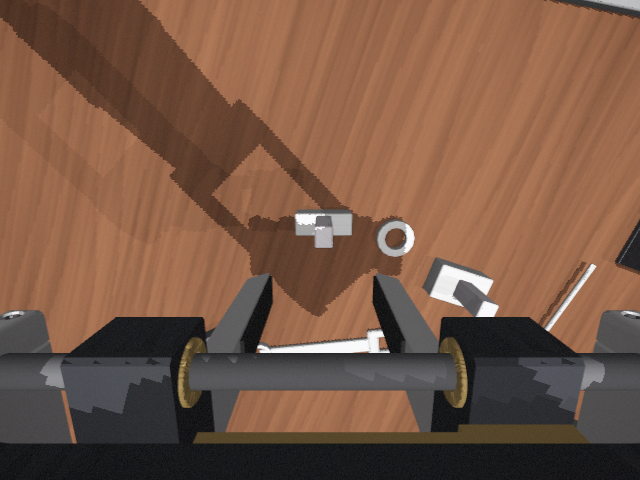

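```bash
python3 - <<'E'
from h import *
w=robot.snapshot("wrist");crop(w,280,190,370,270,8,"w4c.png")
for p in [(.4634,-.158,.09),(.4634-.0047*-.339,-.158-.0047*.941,.09)]: print(proj(w,p))
E
```

```text
[323.21066986 236.34263056]
[323.20680157 241.57015921]
```

View pics/w4c.png

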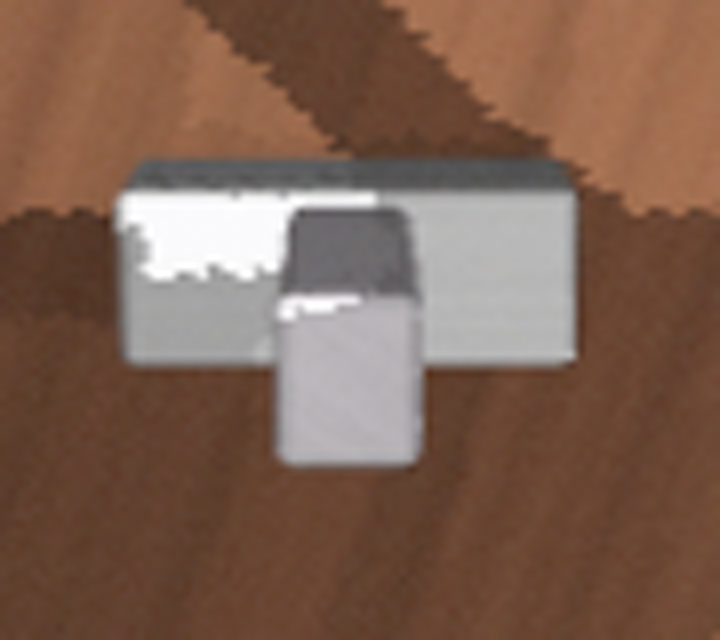

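The stem's top face is centred at (323.8,237.5) against a predicted (323.2,236.3), and the block is square to the jaws. I'll shift +4 mm in tool x and descend.

Emit:
{"fn": "servo_tool", "kwargs": {"rows": [[[0.05,0.005,0.3],0],[[0.05,0.005,0.6],0],[[0.05,0.005,0.9],0],[[0.05,0.005,0.94],0]], "grip": -0.2}}

```text
time: 13.28
tool_pos: [0.4613, -0.1564, 0.1199]
ee_rot: [-3.135, -0.006, 1.917]
wrist_force: [-0.8, 0.6, -0.8]
width: 0.0565
```

Emit:
{"fn": "servo_tool", "kwargs": {"rows": [[[0,0,0.25],0],[[0,0,0.5],0],[[0,0,0.7],0],[[0,0,0.8],0],[[0,0,0.8],0]]}}

```text
time: 13.7
tool_pos: [0.4632, -0.1571, 0.0594]
ee_rot: [-3.139, -0.002, 1.916]
wrist_force: [-0.7, 0.3, 0.1]
width: 0.0563
```

Emit:
{"fn": "servo_tool", "kwargs": {"rows": [[[0,0,0],0],[[0,0,0],0],[[0,0,0],0],[[0,0,0],0],[[0,0,0],0],[[0,0,0],0],[[0,0,0],0],[[0,0,0],0],[[0,0,0],0],[[0,0,0],0],[[0,0,0],0]], "grip": 0.8}}

```text
time: 14.62
tool_pos: [0.4642, -0.1576, 0.061]
ee_rot: [3.141, 0.0, 1.916]
wrist_force: [-1.7, -0.1, 2.1]
width: 0.0159
```

The stem is held at 15.9 mm. I'll lift and carry it to the free place.

Emit:
{"fn": "servo_tool", "kwargs": {"rows": [[[0,0,-0.1],0],[[0,0,-0.35],0],[[0,0,-0.7],0],[[0,0,-1],0],[[0,0,-1],0]]}}

```text
time: 15.03
tool_pos: [0.4668, -0.1586, 0.1457]
ee_rot: [3.135, 0.007, 1.916]
wrist_force: [1.6, -1.0, -3.0]
width: 0.0156
```

Emit:
{"fn": "servo_tool", "kwargs": {"rows": [[[0.2,0.13,0],0],[[0.5,0.325,0],0],[[0.86,0.5575,0],0]]}}

```text
time: 15.28
tool_pos: [0.4818, -0.0777, 0.1385]
ee_rot: [-3.139, -0.001, 1.912]
wrist_force: [0.6, 0.5, -3.6]
width: 0.0158
```

Emit:
{"fn": "servo_tool", "kwargs": {"rows": [[[0.3,0.19,0],0],[[0.6,0.38,0],0],[[0.86,0.5575,0],0]]}}

```text
time: 15.53
tool_pos: [0.5004, 0.0042, 0.1381]
ee_rot: [-3.138, -0.002, 1.916]
wrist_force: [0.3, 0.3, -3.5]
width: 0.0158
```

Emit:
{"fn": "servo_tool", "kwargs": {"rows": [[[0.3,0.19,0],0],[[0.6,0.38,0],0],[[0.86,0.5575,0],0]]}}

```text
time: 15.78
tool_pos: [0.5191, 0.0838, 0.138]
ee_rot: [-3.138, -0.002, 1.916]
wrist_force: [-0.7, 1.1, -3.6]
width: 0.016
```

Emit:
{"fn": "servo_tool", "kwargs": {"rows": [[[0.3,0.19,0],0.03],[[0.6,0.38,0],0.06],[[0.8,0.52,0],0.09],[[0.86,0.5575,0],0.107],[[0.86,0.5575,0],0.107],[[0.86,0.5575,0],0.107],[[0.86,0.5575,0],0.107]]}}

```text
time: 16.37
tool_pos: [0.5383, 0.1611, 0.1392]
ee_rot: [-3.139, 0.001, 1.748]
wrist_force: [-0.2, 0.1, -3.6]
width: 0.0157
```

```bash
python3 - <<'E'
from h import *
o=robot.get_obs();print(o["tool_pos"],np.degrees(o["ee_rot"]),o["time"],o["wrist_force"],o["width"])
w=robot.snapshot("wrist");cv2.imwrite("pics/w5.png",w["pixels"][:,:,::-1])
E
```

```text
[0.53826558 0.16109771 0.13921962] [-1.79852277e+02  3.18311379e-02  1.00130131e+02] 16.3667 [-0.15240302  0.08471672 -3.56828845] 0.0156767471761327
```

View pics/w5.png

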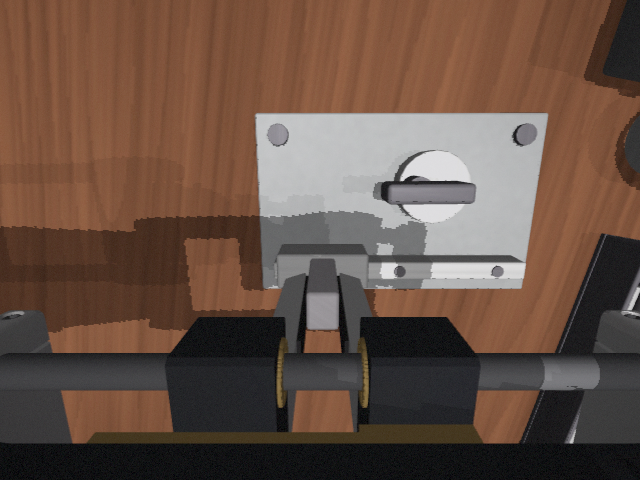

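The gauge hangs square to the fence at the near end, with its block at (322,265) in the image. Next I lower it.

Emit:
{"fn": "servo_tool", "kwargs": {"rows": [[[0,0,0.25],0],[[0,0,0.5],0],[[0,0,0.7],0],[[0,0,0.78],0],[[0,0,0.78],0],[[0,0,0.78],0],[[0,0,0.78],0]]}}

```text
time: 17.0
tool_pos: [0.5401, 0.1617, 0.0798]
ee_rot: [3.139, 0.0, 1.747]
wrist_force: [0.4, 0.0, -4.1]
width: 0.0157
```

```bash
python3 - <<'E'
from h import *
o=robot.get_obs();print(o["tool_pos"],np.degrees(o["ee_rot"]),o["time"],o["wrist_force"],o["width"])
s=robot.snapshot("scene");crop(s,340,200,560,390,3,"s6.png")
E
```

```text
[0.54008791 0.16170617 0.07978941] [1.79840761e+02 3.69616260e-03 1.00097936e+02] 17.0 [ 0.44531147  0.01599935 -4.05957042] 0.01573819975288435
```

View pics/s6.png

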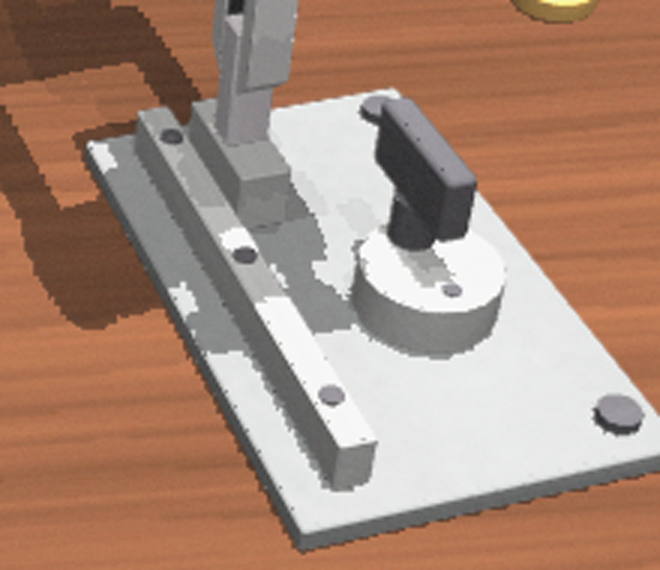

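Emit:
{"fn": "servo_tool", "kwargs": {"rows": [[[0,0,0.03],0],[[0,0,0.055],0],[[0,0,0.055],0],[[0,0,0.055],0]]}}

```text
time: 17.38
tool_pos: [0.5389, 0.1619, 0.0738]
ee_rot: [-3.141, 0.0, 1.748]
wrist_force: [-0.3, 0.6, -3.6]
width: 0.0159
```

Emit:
{"fn": "servo_tool", "kwargs": {"rows": [[[0,0,0.012],0],[[0,0,0.025],0],[[0,0,0.025],0],[[0,0,0.025],0]]}}

```text
time: 17.72
tool_pos: [0.5393, 0.1619, 0.073]
ee_rot: [3.141, 0.0, 1.748]
wrist_force: [-2.6, -0.4, 3.4]
width: 0.016
```

It touched down: Fz went from −3.6 to +3.4 N. I'll release briefly so it sits flat, then grip again.

Emit:
{"fn": "servo_tool", "kwargs": {"rows": [[[0,0,0],0],[[0,0,0],0],[[0,0,0],0],[[0,0,0],0]], "grip": 0.4}}

```text
time: 18.05
tool_pos: [0.5393, 0.1619, 0.0718]
ee_rot: [3.141, 0.0, 1.747]
wrist_force: [-0.6, 0.5, -0.6]
width: 0.0285
```

```bash
python3 - <<'E'
from h import *
o=robot.get_obs();print(o["tool_pos"],np.degrees(o["ee_rot"]),o["time"],o["wrist_force"],o["width"])
w=robot.snapshot("wrist");crop(w,200,80,580,340,2,"w7.png")
s=robot.snapshot("scene");crop(s,340,200,560,390,3,"s7.png")
E
```

```text
[0.53926826 0.16185514 0.07177825] [1.79972576e+02 5.58833581e-03 1.00120595e+02] 18.05 [-0.57434019  0.5189814  -0.6365572 ] 0.02851951764589641
```

View pics/w7.png

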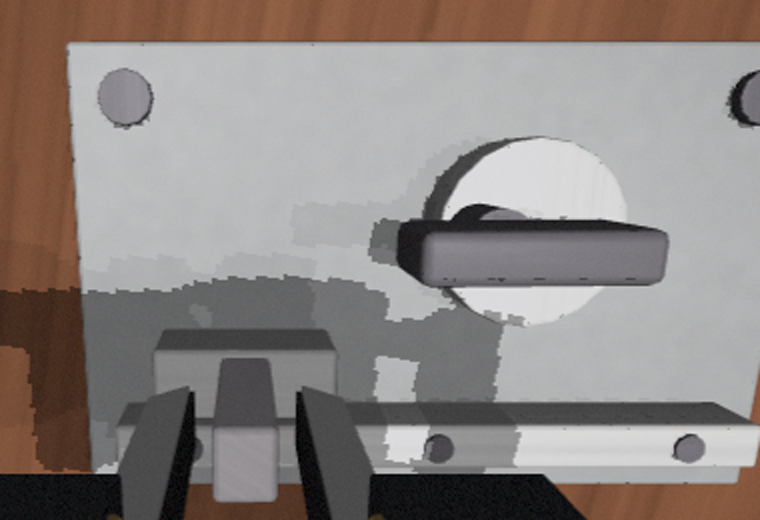

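View pics/s7.png

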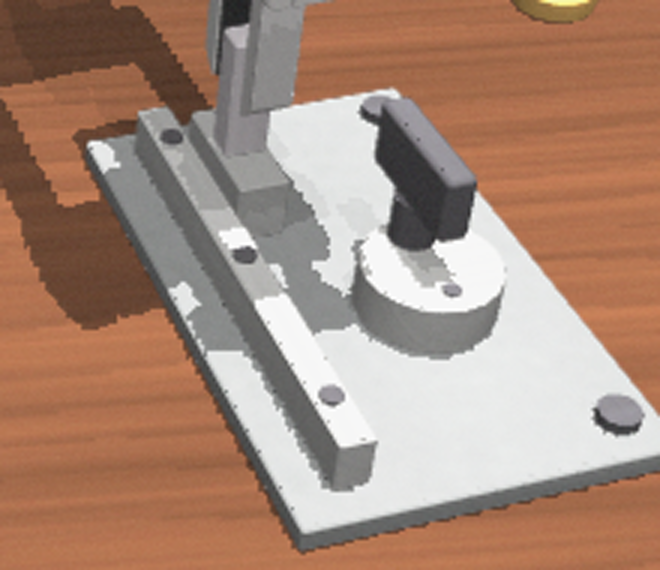

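```bash
python3 - <<'E'
from h import *
w=robot.snapshot("wrist");s=robot.snapshot("scene")
u=np.array([np.cos(.178),np.sin(.178)]);v=np.array([-u[1],u[0]]);g=np.array([.6275,.1773])
G=lambda p:(np.round(1000*np.array([(p[:2]-g)@u,(p[:2]-g)@v]),1))
W=lambda a,b,z:G(onz(w,(200+a/2,80+b/2),z))
S=lambda a,b,z:G(onz(s,(340+a/3,200+b/3),z))
print("wrist: block back edge (exp y+12)",W(165,350,.042),W(330,350,.042)," fence edge (exp -17)",W(400,424,.037),W(740,424,.037)," bar mid",W(432,286,.088),W(665,286,.088))
print("roller near",W(530,326,.037),"stem top",W(246,463,.102))
print("scene block front edge",S(243,182,.042),S(290,174,.042),"fence end face corner",S(377,442,.037), "roller",S(357,285,.037),"tcp",G(robot.get_obs()["tool_pos"]))
E
```

```text
wrist: block back edge (exp y+12) [-115.7   10.9] [-62.8  10.8]  fence edge (exp -17) [-37.7 -16.7] [ 77.  -16.8]  bar mid [-44.3  40.3] [12.6 40.2]
roller near [ 2.7 17.4] stem top [-89.8   0. ]
scene block front edge [-66.4  -8.1] [-65.9  13.6] fence end face corner [ 85.6 -17.7] roller [ 3.5 13. ] tcp [-89.8   0.4]
```

The gauge stands at x −90, y 0 and the fence edge reads −16.7 against an expected −17. I'll regrip and slide along +tool y, 90 mm in two slow calls.

Emit:
{"fn": "servo_tool", "kwargs": {"rows": [[[0,0,0],0],[[0,0,0],0],[[0,0,0],0],[[0,0,0],0],[[0,0,0],0],[[0,0,0.006],0],[[0,0,0.006],0]], "grip": 0.8}}

```text
time: 18.83
tool_pos: [0.5391, 0.1618, 0.0718]
ee_rot: [3.141, 0.0, 1.747]
wrist_force: [-0.4, -0.5, 2.3]
width: 0.0159
```

Emit:
{"fn": "servo_tool", "kwargs": {"rows": [[[0,0.03,0],0],[[0,0.08,0],0],[[0,0.13,0],0],[[0,0.18,0],0],[[0,0.23,0],0],[[0,0.28,0],0],[[0,0.33,0],0],[[0,0.38,0],0],[[0,0.42,0],0],[[0,0.45,0],0],[[0,0.45,0],0],[[0,0.45,0],0]]}}

```text
time: 19.83
tool_pos: [0.5749, 0.1683, 0.0718]
ee_rot: [3.141, 0.0, 1.747]
wrist_force: [-2.0, -0.3, 4.2]
width: 0.0164
```

```bash
python3 - <<'E'
from h import *
u=np.array([np.cos(.178),np.sin(.178)]);v=np.array([-u[1],u[0]]);g=np.array([.6275,.1773])
o=robot.get_obs();p=o["tool_pos"][:2]-g;print(p@u,p@v,o["tool_pos"],np.degrees(o["ee_rot"]),o["time"],o["wrist_force"],o["width"])
w=robot.snapshot("wrist");crop(w,150,80,550,380,2,"w8.png")
s=robot.snapshot("scene");crop(s,340,200,560,390,3,"s8.png")
E
```

```text
-0.053373068829579116 0.0004356524372937344 [0.5748931  0.16827845 0.07178585] [1.79963452e+02 8.88669647e-04 1.00124202e+02] 19.8333 [-1.95978789 -0.28243934  4.22665097] 0.016431808827117464
```

View pics/w8.png

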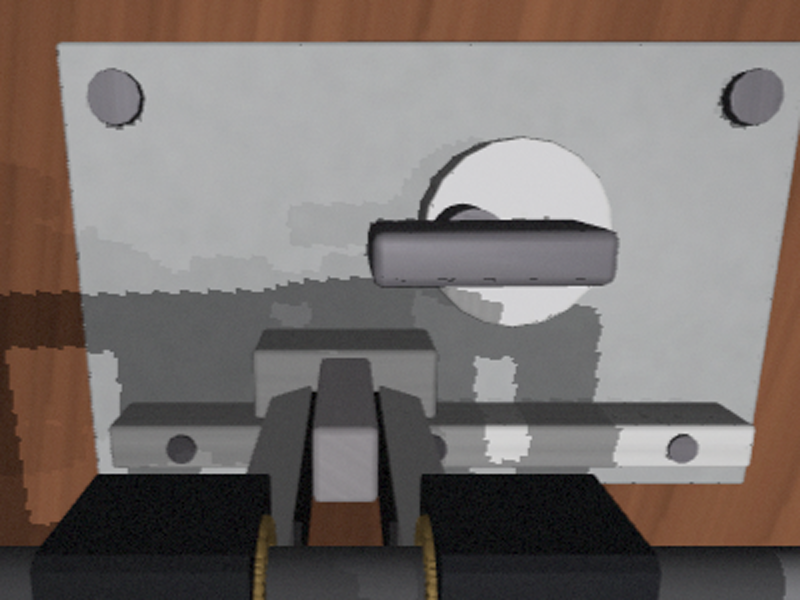

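View pics/s8.png

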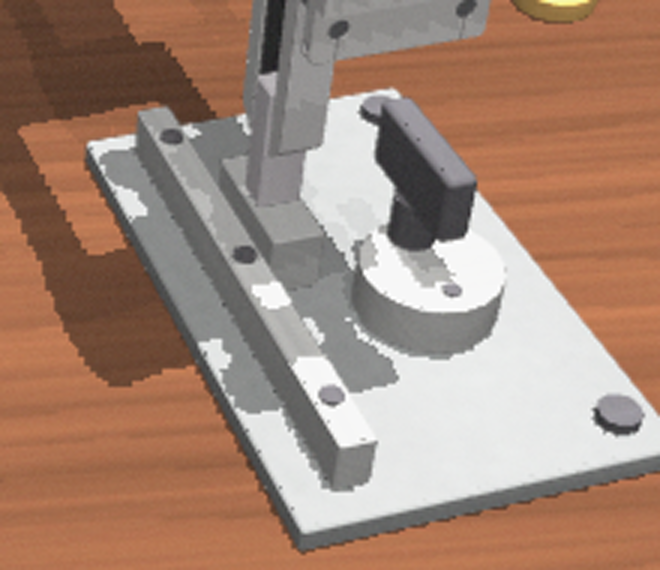

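```bash
python3 - <<'E'
from h import *
w=robot.snapshot("wrist")
u=np.array([np.cos(.178),np.sin(.178)]);v=np.array([-u[1],u[0]]);g=np.array([.6275,.1773])
W=lambda a,b,z:np.round(1000*np.array([(onz(w,(150+a/2,80+b/2),z)[:2]-g)@u,(onz(w,(150+a/2,80+b/2),z)[:2]-g)@v]),1)
print("fence ends (-135,85)",W(112,445,.037),W(753,445,.037))
print("roller R, bottom, top",W(611,230,.037),W(517,326,.037),W(522,137,.037))
print("stem top mid",W(346,464,.102),"block",W(254,350,.042),W(436,350,.042))
print("plate top corners (-150,108)(100,108)",W(60,43,.012),W(805,43,.012))
E
```

```text
fence ends (-135,85) [-133.1  -24.2] [ 85.3 -24.5]
roller R, bottom, top [29.9 48.5] [ 2.3 17.4] [ 0.2 76.7]
stem top mid [-53.5  -0.3] block [-82.9  10.8] [-24.5  10.8]
plate top corners (-150,108)(100,108) [-147.2  107.2] [ 97.6 106.9]
```

All readings put the gap centre at x ≈ 0–1 mm in my frame, so 53.6 mm remain.

Emit:
{"fn": "servo_tool", "kwargs": {"rows": [[[0,0.04,0],0],[[0,0.1,0],0],[[0,0.16,0],0],[[0,0.22,0],0],[[0,0.28,0],0],[[0,0.34,0],0],[[0,0.4,0],0],[[0,0.46,0],0],[[0,0.52,0],0],[[0,0.58,0],0],[[0,0.63,0],0],[[0,0.67,0],0]]}}

```text
time: 20.98
tool_pos: [0.627, 0.1776, 0.0718]
ee_rot: [-3.141, 0.0, 1.748]
wrist_force: [-4.7, -0.4, -2.1]
width: 0.0161
```

Emit:
{"fn": "servo_tool", "kwargs": {"rows": [[[0,0,0],0],[[0,0,0],0],[[0,0,0],0]]}}

```text
time: 21.23
tool_pos: [0.6277, 0.1776, 0.0718]
ee_rot: [3.141, 0.0, 1.747]
wrist_force: [-2.5, -1.1, 4.8]
width: 0.0157
```

```bash
python3 - <<'E'
from h import *
u=np.array([np.cos(.178),np.sin(.178)]);v=np.array([-u[1],u[0]]);g=np.array([.6275,.1773])
o=robot.get_obs();p=o["tool_pos"][:2]-g;print(p@u,p@v,o["tool_pos"],np.degrees(o["ee_rot"]),o["time"],o["wrist_force"],o["width"])
w=robot.snapshot("wrist");crop(w,150,80,550,380,2,"w9.png")
s=robot.snapshot("scene");crop(s,340,200,560,390,3,"s9.png")
E
```

```text
0.00029650714281216373 0.00026684255192328506 [0.62774457 0.17761513 0.0717991 ] [1.79938086e+02 7.33797875e-03 1.00120671e+02] 21.2333 [-2.51020474 -1.10262714  4.75233499] 0.015680663451451565
```

View pics/w9.png

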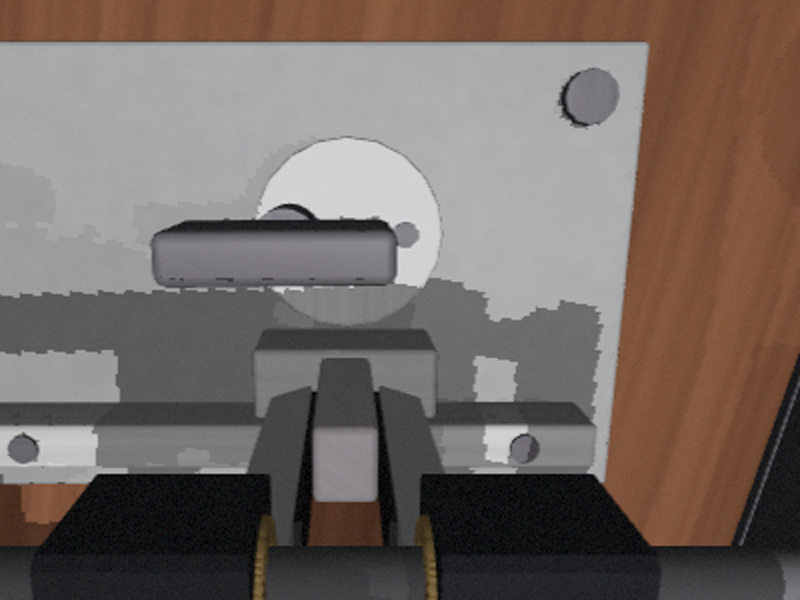

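View pics/s9.png

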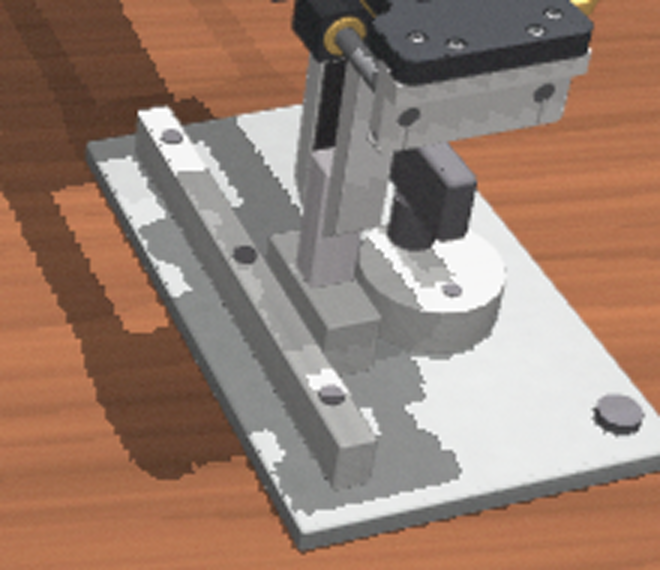

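The gauge is in the gap and not touching on either side. In the wrist view the block's mid column is 345.5 and the roller's is 350, about 1.5 mm further on; the bar suggests about 0.6 mm. I'll nudge +1 mm, then release and rise.

Emit:
{"fn": "servo_tool", "kwargs": {"rows": [[[0,0.006,0],0],[[0,0.013,0],0],[[0,0.013,0],0],[[0,0.013,0],0]]}}

```text
time: 21.67
tool_pos: [0.6278, 0.1777, 0.0719]
ee_rot: [-3.141, 0.0, 1.748]
wrist_force: [-4.8, -0.6, 6.7]
width: 0.0155
```

Emit:
{"fn": "servo_tool", "kwargs": {"rows": [[[0,0,-0.003],0],[[0,0,-0.006],0],[[0,0,-0.006],0],[[0,0,-0.006],0],[[0,0,-0.006],0],[[0,0,-0.006],0]], "grip": 0.2}}

```text
time: 22.17
tool_pos: [0.6284, 0.1778, 0.0715]
ee_rot: [-3.142, 0.0, 1.747]
wrist_force: [0.1, 0.5, 0.2]
width: 0.0375
```

```bash
python3 - <<'E'
from h import *
o=robot.get_obs();print(o["tool_pos"],o["time"],o["wrist_force"],o["width"])
w=robot.snapshot("wrist");crop(w,150,80,550,380,2,"w10.png")
E
```

```text
[0.62836112 0.17776117 0.07147176] 22.1667 [0.1319493  0.50513872 0.16953593] 0.037468372240147624
```

View pics/w10.png

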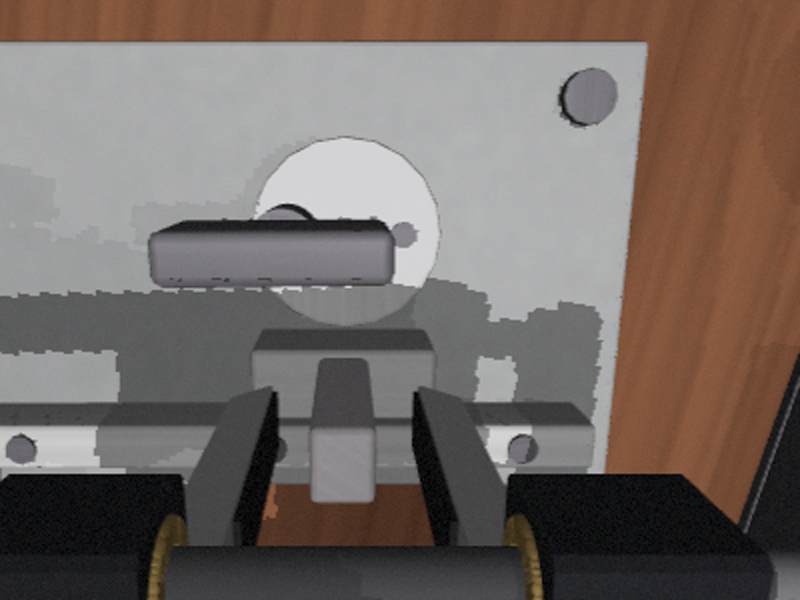

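The nudge did not move the block: its middle is at column 343.5 and the roller's at 348. I'll shift the open jaw slightly ahead and close, so it centres the stem about 1.5 mm further on.

Emit:
{"fn": "servo_tool", "kwargs": {"rows": [[[0,0.013,0],0],[[0,0.013,0],0],[[0,0.013,0],0],[[0,0.013,0],0],[[0,0.013,0],0],[[0,0.013,0],0],[[0,0.013,0],0],[[0,0.013,0],0],[[0,0.013,0],0],[[0,0.013,0],0]], "grip": 0.8}}

```text
time: 23.05
tool_pos: [0.6289, 0.1779, 0.0716]
ee_rot: [-3.141, 0.0, 1.748]
wrist_force: [-3.4, -1.2, 0.1]
width: 0.0159
```

Emit:
{"fn": "servo_tool", "kwargs": {"rows": [[[0,0,0],0],[[0,0,0],0],[[0,0,0],0],[[0,0,0],0],[[0,0,0],0],[[0,0,0],0]], "grip": 0.2}}

```text
time: 23.55
tool_pos: [0.6295, 0.178, 0.072]
ee_rot: [3.141, 0.0, 1.747]
wrist_force: [0.5, 0.3, -0.6]
width: 0.0373
```

```bash
python3 - <<'E'
from h import *
o=robot.get_obs();print(o["tool_pos"],o["time"],o["wrist_force"],o["width"])
w=robot.snapshot("wrist");crop(w,150,80,550,380,2,"w11.png")
E
```

```text
[0.62950143 0.17796823 0.07198369] 23.55 [ 0.49853978  0.32783935 -0.62653468] 0.03732316888302921
```

View pics/w11.png

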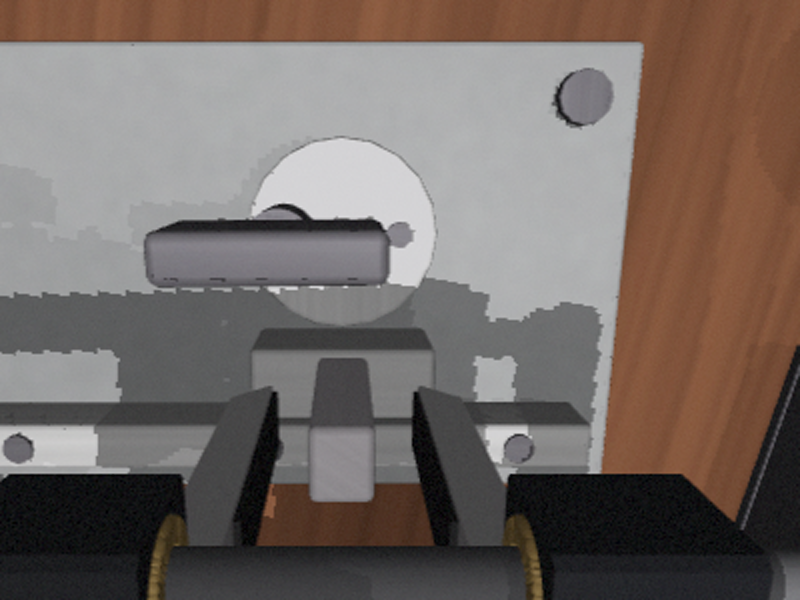

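Both the block and the roller are now centred on column 343. I'll rise straight up and back off.

Emit:
{"fn": "servo_tool", "kwargs": {"rows": [[[0,0,-0.1],0],[[0,0,-0.3],0],[[0,0,-0.6],0],[[0,0,-0.9],0],[[0,0,-1],0]]}}

```text
time: 24.02
tool_pos: [0.6313, 0.1784, 0.1572]
ee_rot: [3.134, -0.0, 1.748]
wrist_force: [0.3, 0.3, 0.2]
width: 0.0374
```

Emit:
{"fn": "servo_tool", "kwargs": {"rows": [[[0,0,-0.3],0],[[0,0,-0.6],0],[[0,-0.4,-0.7],0],[[0,-0.8,-0.7],0],[[0,-1,-0.7],0]]}}

```text
time: 24.43
tool_pos: [0.5487, 0.1637, 0.209]
ee_rot: [3.141, 0.0, 1.748]
wrist_force: [-0.3, 0.3, -0.5]
width: 0.0378
```

Emit:
{"fn": "servo_tool", "kwargs": {"rows": [[[-0.4,-0.3,0],0],[[-0.8,-0.6,0],0],[[-1,-1,0],0],[[-1,-1,0],0]]}}

```text
time: 24.77
tool_pos: [0.4815, 0.0681, 0.2072]
ee_rot: [-3.138, 0.001, 1.744]
wrist_force: [-0.2, -0.5, -0.5]
width: 0.0375
```

Emit:
{"fn": "servo_tool", "kwargs": {"rows": [[[-0.4,0,0],0],[[-0.8,0,0],0],[[-1,0,0],0],[[-1,0,0],0]]}}

```text
time: 25.1
tool_pos: [0.5005, -0.0102, 0.2077]
ee_rot: [3.142, 0.001, 1.744]
wrist_force: [0.0, 0.0, -0.3]
width: 0.0377
```

```bash
python3 - <<'E'
from h import *
o=robot.get_obs();print(o["tool_pos"],o["time"],o["wrist_force"],o["width"])
t=robot.snapshot("top");crop(t,100,150,280,360,2.8,"t12.png")
s=robot.snapshot("scene");crop(s,340,200,580,390,3,"s12.png")
E
```

```text
[ 0.50051015 -0.01020502  0.20766601] 25.1 [ 0.04901183  0.03639493 -0.27851235] 0.03771151404541789
```

View pics/t12.png

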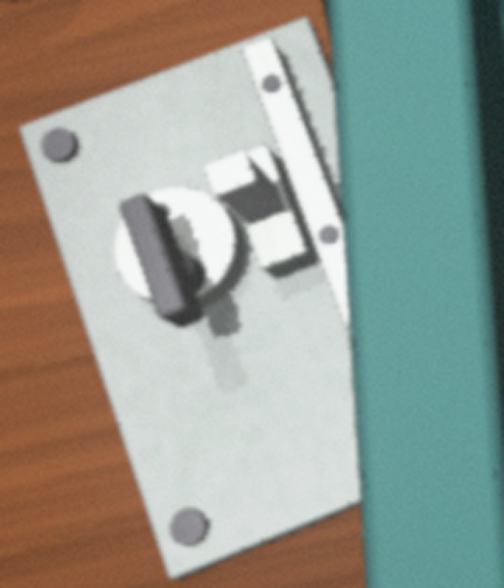

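View pics/s12.png

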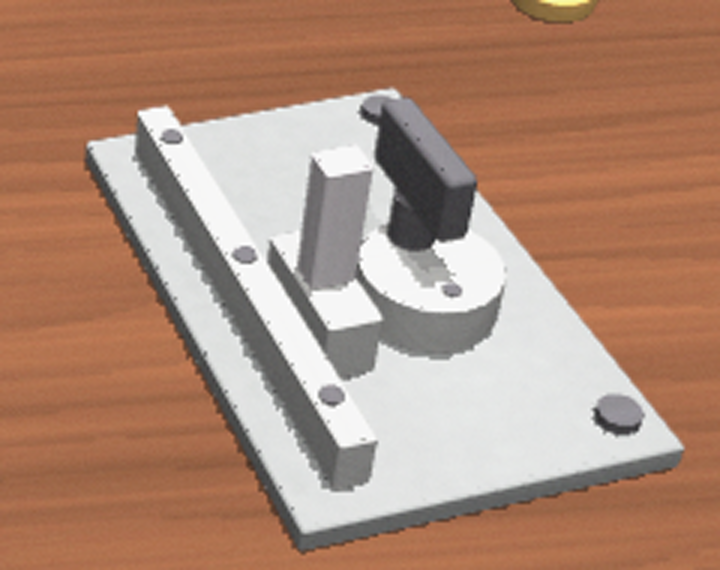

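```bash
python3 - <<'E'
from bench import robot
print(robot.close_job())
E
```

```text
the job is handed in; nothing more can be done
None
```

I turned the bar handle parallel to the fence, then set the slim gauge down at the near end and slid it along the plate into the gap. The job is handed in at about 25 s of the 54 s allowed, with the gripper open and clear of everything.

- **Bar handle:** at the end of the turn the gripper heading read 10.24° and the fence measured 10.2°. Rougher readings from the pictures were less exact. One scene-camera reading put the bar about 1.6° off and the final top view about 1° off. The roller's position suggested about 4° the other way. I trusted the gripper reading because a pixel of error on the short bar is worth about 2°.
- **Gauge position:** in the last wrist view taken over the plate, the block and the roller were both centred on column 343. The block stood clear of the fence and the roller, and the final scene and top views show it upright in the gap.
- **Corrections on the way:**
  - The first grasp on the bar closed on the hub below it, reading 18 mm instead of 14 mm, so I redid it 8 mm higher.
  - A 1 mm nudge at the end did not move the gauge, so I re-closed the jaw slightly further on, which brought it to the centre.
- **Forces:** the wrist force stayed under about 9 N in every reading.

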